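# Register the board under the pen and hold the draw handle out

### The arm

A 6-joint arm with a two-finger parallel gripper is mounted at the origin on the work surface. World frame = base frame: x ahead of the robot, y to its left, z up, the work surface at z = 0. Lengths are in mm, angles in rad, forces in N, time in s.
With the tool pointing down it reaches from about 350 to 775 mm from the base axis. Payload 7.3 kg.
Tool frame: the origin (TCP) lies on the front face of the gripper's body, between the roots of the fingers; the fingertips stand 66 mm ahead of it and the grasp point (between the pads) lies 47 mm ahead of it (bot.tip_extent is the distance from the TCP to the fingertips, in mm); z points along the fingers, y is the line along which they close (so a half turn about z gives the same grasp; the last joint's range is limited). The gripper opens to 92 mm and grips with 3 to 60 N. Pads are 19 mm wide; open, the fingers measure 130 mm over their backs; the gripper's body (75 mm by 190 mm) begins 47 mm behind the grasp point.
Start: joints at [1.07, 0.342, 1.524, -0, 1.275, -0.146], TCP at [182.37, 492.321, 292.241] pointing down, gripper open.
Joint ranges: [-2.53, 2.53], [-0.77, 2.02], [0.04, 2.7], [-1, 4.14], [0.28, 2.66], [-3.11, 3.11]. Speed limits (rad/s): [2.57, 2.57, 3.14, 3.14, 3.14, 3.14].

### API

Orientations are given as [roll, pitch, yaw] about the fixed x, y, z axes, in that order (R = Rz(yaw) Ry(pitch) Rx(roll)).
In Python, from plant import readout, viewer, order, bot gives the robot as it stands.
- The arm moves only by the shell command python3 -m creep 'ROWS'. ROWS is text: rows parted by semicolons, each of 7 numbers parted by spaces: the shift along the world's x, y, z in m, then the turn, a rotation vector about the world's x, y, z in rad, then the opening in per cent of the stroke, from 0 (shut) to 100 (fully open). A call has 1 to 8 rows; each row shifts and turns the commanded pose from where the row before left it; what a row does not reach is not made up. A row lasts 1/12 s, in which the tool goes at most 41.7 mm and 7.16 degrees, less where a joint would pass 70% of its speed; a pose out of reach is approached as far as the arm can. A call is refused whole if a number of a shift passes 0.0417 or a number of a turn 0.125, either way. A call with a gripper value outside its range is refused whole. The fingers move at their own pace and stop on an object; the grip force is fixed at half the most. Time passes only in rows, so rows that do not move let the fingers close. It gives the time, the measured TCP pose, the force, the opening and the grip force at its end, in the units of the state.
- readout.get_obs(): the state, without advancing time (a new reading comes with each control period).
- viewer.capture(name): name is "scene" or "top" or "wrist"; returns the picture (400x640x3 uint8, red, green, blue); there is no depth.
- viewer.camera_info(name): a dict with "fx", "fy", "cx", "cy" (pixels), "origin" and "rotation" of the camera in the world. Camera axes: x right, y up, looking along -z (the intrinsics and any distortion apply to the point x, -y, -z); pixel columns grow to the right and rows downward; lengths in mm; the calibration is good to about 2 mm. A picture is of the moment at which its call begins: read the wrist's pose just before it. camera_info takes no time and is no camera call; for the wrist camera it gives the pose at the moment of the call.
- order.close_job(): hands the job in; it is judged then, once.
The state is a dict: "time": time; "joint_positions": joint angles; "dq": joint speeds; "tau": joint torques, N m; "tool_pos": TCP position; "tcp_rot": TCP orientation; "contact_force": force on the tool from outside, world axes, zero at the start; "moment": the same for the moment, N m; "grip_width": finger opening in mm; "finger_force": force on a finger pad.
Only numpy, scipy, OpenCV 4.12 (cv2) and the standard library are available. Lean on these libraries where they do the work, as an engineer would, in place of code of your own. Each camera call takes 0.05 s, during which the arm holds its last target. There are 200 camera calls.

### The job

On the pen-marking stand, push or pull the carrier by its black knob so that the yellow dot comes under the pen tip and rests there about a second, then bring the red dot under the pen tip and leave it there. After that, take the red handle of the spring-return draw unit, pull it out until its black needle stands inside the green band (this lowers the pen), and finish while still gripping the handle and holding it there. Do not draw the handle before the red dot is set, and leave the other things on the table where they are.

Things in the scene. Friction and masses are not known exactly. Their poses are not given: they have to be found in the camera images.
- stage: pen-marking stand, fixed: dark base plate 270 x 200 with a column at its back that carries a slim arm (14 wide, top 154 high, blue head on the column up to 187) and the green pen (12 dia, its top 195 high) over the x-y carrier. Origin on the table below the pen; its x points from the knob side towards the column, y to the left of that, z up. It may stand left or right of the draw unit, turned up to 0.2 rad
- stage_x (a joint): carrier position along the stand's x, m, -0.045 to 0.045; stays where it is left (about 1.5 N of friction)
- stage_y (a joint): carrier position along the stand's y, m, -0.050 to 0.050; stays where it is left (about 1.5 N of friction)
- knob_mid (a point): grip point on the carrier's black knob, an upright cylinder 20 dia standing on a tongue 30 wide at the robot's side of the carrier, 140 in front of the board's centre; the knob reaches from 52 (top of the tongue) to 104 above the table and this point is on its axis, 85 above the table. Moving the knob level moves the carrier and its dots by as much
- yellow_dot (a point): centre of the yellow dot, 12 dia, on the plywood board (140 x 140, top 56 above the table) fixed on the carrier; it moves with the knob, without turning. A blue dot and engraved circles on the board are of no concern
- red_dot (a point): centre of the red dot, 12 dia, on the same board
- pen_tip (a point): the tip of the pen, 78 above the table with the draw handle home; it does not move sideways, and sinks 0.22 mm for each mm of draw, to about 5 above the board at the band's farthest place
- draw_unit: spring-return draw unit, fixed: dark base plate 300 x 90, two aluminium rails (tops 42 high) with a blue bridge over their front end (60 high) and a blue end block (46 high). Origin on the table under the bridge; x points from the handle end to the rear, y to the left of that, z up. Turned up to 0.2 rad
- handle: the red handle, an upright paddle 16 thick (along the unit's x), 50 wide (y), from 20 to 102 above the table, at the front end of a steel slide bar 26 wide (top 37 high). Origin at the centre of the paddle's foot; axes as the draw unit's. Home, its origin lies at x = -0.075 in the draw unit's frame (52 clear to the bridge); it draws out level along the unit's -x by up to 100. The spring pulls it home: about 4 N at home, 14 N drawn 70; it snaps back when let go
- handle_grip (a point): middle of the paddle, 80 above the table: a good height to grip across its thickness or width
- needle (a point): the black needle, 3 thick, at the rear end of the slide, 195 behind the handle; it travels over the scale on the rail at the unit's -y side. Axes as the draw unit's
- band_mid (a point): centre of the green band on that rail, 12 long along the draw direction (6 to either side), 22 across. Its place differs each time: the draw needed is 40 to 80 mm. Axes as the draw unit's
- screwdriver: screwdriver, yellow handle, lying between the units; bystander
- glue_stick: standing orange glue stick, 30 dia, 90 high mm; bystander, origin at its underside
- carton: small green carton, 60 x 45 x 50 high mm; bystander, origin at its underside
- bit_case: flat yellow bit case, 130 x 90 x 24 mm; bystander, origin at its underside
- link: loose plywood link bar, about 196 long, 6 mm thick; bystander, origin at its underside

How it is judged (in metres and radians):
On the way, in this order (a step that is already met when the one before it is completed fails the run):
1. the yellow dot rests under the pen tip, handle home (horizontal distance between yellow_dot and pen_tip below 0.006 m and velocity of joint stage_x between -0.01 and 0.01 m/s and velocity of joint stage_y between -0.01 and 0.01 m/s and x of handle in the frame of draw_unit above -0.085 m), for 0.5 s.
2. the red dot rests under the pen tip, handle home (horizontal distance between red_dot and pen_tip below 0.006 m and velocity of joint stage_x between -0.01 and 0.01 m/s and velocity of joint stage_y between -0.01 and 0.01 m/s and x of handle in the frame of draw_unit above -0.085 m), for 0.3 s.
At the end, for the whole second after the job is handed in: The red dot is still under the pen tip (within 6 mm sideways), the needle stands still within 6 mm of the middle of the green band, and the fingers still hold the handle (more than 2 N) (horizontal distance between red_dot and pen_tip below 0.006 m and x of needle in the frame of band_mid between -0.006 and 0.006 m and linear speed of handle below 0.01 m/s and contact force between the fingers and handle above 2 N and x of handle in the frame of draw_unit below -0.105 m); the arm keeps its last pose, push and grip.
It fails at once if a bystander is shifted by more than 30 mm (distance of any of screwdriver, glue_stick, carton, bit_case, link from where it was at the start of the episode above 0.03 m).
It fails at once if the handle is drawn before the red dot is under the pen (x of handle in the frame of draw_unit below -0.095 m and horizontal distance between red_dot and pen_tip above 0.012 m).
It also fails if it takes over 59 s, if anything falls off the work surface, if the arm or the gripper's body presses on something with over 40 N, if the wrist force passes 120 N, or if a joint passes its speed limit or range.

## Working session

There is one attempt and no reset: what is moved stays moved. The work goes in short steps, Python scripts to look and compute and a shell command to move; the robot and the scene stay as the last step left them, time stands still between calls to the robot, and variables do not carry over. Pictures are saved under pics/ and viewed, at most 10 in all, crops included, and the job is handed in when it is done.

```bash
mkdir -p pics; python3 - <<'E'
from plant import readout, viewer
import cv2
print(readout.get_obs())
for n in("top","scene"):
    im=viewer.capture(n); cv2.imwrite(f"pics/{n}0.png",im[:,:,::-1]); print(n,viewer.camera_info(n))
E
```

```text
{'time': 0.0, 'joint_positions': array([ 1.06998550e+00,  3.42722272e-01,  1.52501715e+00,  4.15065751e-06,
        1.27538563e+00, -1.45969560e-01]), 'dq': array([-1.51090840e-04, -1.47426176e-03,  3.23448108e-04, -8.39233814e-05,
       -1.11210815e-03,  1.23064254e-03]), 'tau': array([-1.18357897e-03, -4.31240809e+01, -2.44220656e+01,  7.13118422e-02,
        5.60176594e-02, -8.52393305e-05]), 'tool_pos': array([182.22242261, 492.0373964 , 291.54507066]), 'tcp_rot': array([-3.14007713e+00, -2.26816394e-04,  2.78675000e+00]), 'contact_force': array([0.3530143 , 0.61243202, 0.69012551]), 'moment': array([-0.02811657,  0.03895083, -0.03547602]), 'finger_force': 0.0, 'grip_width': 91.53244229472028}
top {'fx': 424.06785096383345, 'fy': 424.06785096383345, 'cx': 327.895425135839, 'cy': 196.34683538306697, 'origin': array([ 385.16785867,  -16.47085589, 1241.20884222]), 'rotation': array([ 1.83038513e-01, -1.68296743e-04, -1.58565103e+00])}
scene {'fx': 422.27946207346, 'fy': 422.27946207346, 'cx': 322.26631232940116, 'cy': 200.85440034968175, 'origin': array([1481.94578828, -622.8956148 ,  793.00417008]), 'rotation': array([ 0.99283765, -0.00760465,  0.98631762])}
```

View pics/top0.png

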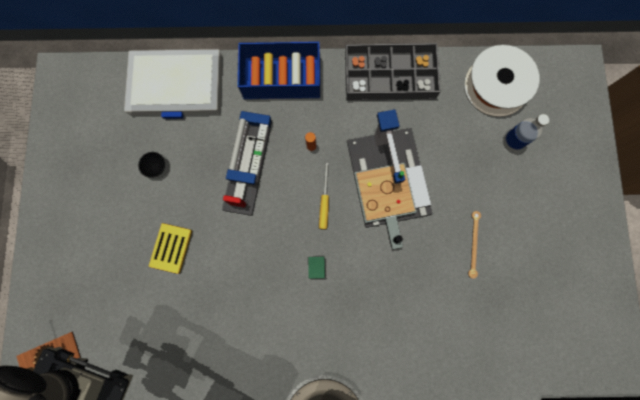

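View pics/scene0.png

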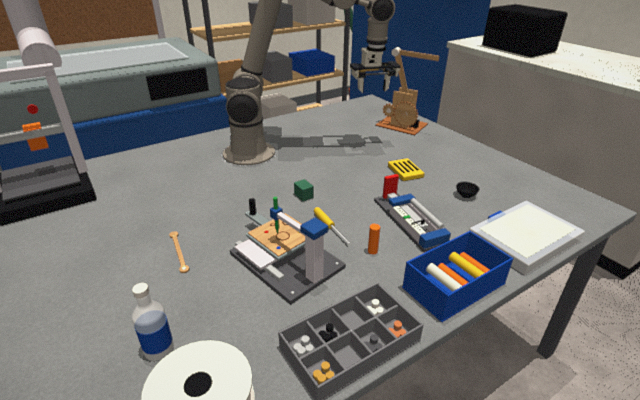

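The top view shows the draw unit at left (handle ~(233,200), band ~(258,153)). The stand is at right, with its knob at ~(397,240), red dot ~(398,201), yellow ~(370,184) and pen ~(399,176). I'll make enlarged crops to measure.

```bash
cat > h.py <<'E'
import numpy as np, cv2
from scipy.spatial.transform import Rotation as R
from plant import readout, viewer
def rot(ci): return R.from_euler('xyz',ci['rotation']).as_matrix()
def p2w(ci,u,v,z):
    d=rot(ci)@np.array([(u-ci['cx'])/ci['fx'],-(v-ci['cy'])/ci['fy'],-1])
    o=np.array(ci['origin']); return o+d*(z-o[2])/d[2]
def w2p(ci,p):
    q=rot(ci).T@(np.array(p,float)-ci['origin']); return ci['cx']+ci['fx']*q[0]/-q[2], ci['cy']-ci['fy']*q[1]/-q[2]
E
python3 - <<'E'
from h import *
im=cv2.imread("pics/top0.png")
a=cv2.resize(im[100:220,215:280],None,fx=5,fy=5,interpolation=cv2.INTER_CUBIC) #325x600
b=cv2.resize(im[105:255,340:440],None,fx=4,fy=4,interpolation=cv2.INTER_CUBIC) #400x600
cv2.imwrite("pics/crop1.png",np.hstack([a,b]))
ci=viewer.camera_info("top")
for n,u,v,z in[("handle",233,198,102),("band",258,153,42),("knob",398,240,104),("red",398,201,56),("yel",370,184,56),("pentop",399,176,195),("endblock",254,118,46)]: print(n,p2w(ci,u,v,z).round())
w=viewer.camera_info("wrist");print(w, R.from_euler('xyz',readout.get_obs()['tcp_rot']).as_matrix().T@(w['origin']-readout.get_obs()['tool_pos']))
E
```

```text
handle [595. 239. 102.]
band [739. 183.  42.]
knob [ 474. -206.  104.]
red [ 588. -219.   56.]
yel [ 639. -141.   56.]
pentop [ 629. -200.  195.]
endblock [846. 196.  46.]
{'fx': 335.53167386745395, 'fy': 335.53167386745395, 'cx': 315.76181763987876, 'cy': 197.6166403191636, 'origin': array([105.72649509, 520.23151075, 383.89003853]), 'rotation': array([-0.30540054,  0.00179551,  1.21578054])} [ 81.54268556  -0.30971225 -92.26562803]
```

View pics/crop1.png

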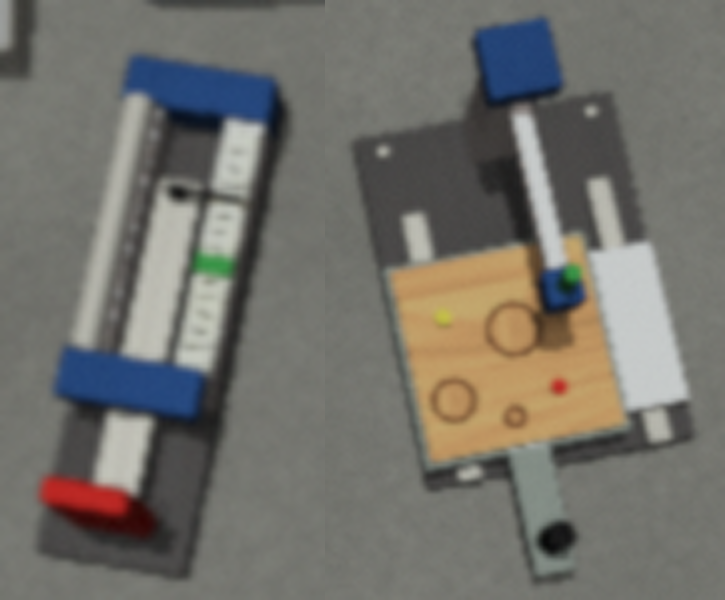

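Enlarged pixels are read: the knob top is at (556,536), the red dot at (559,387), yellow at (443,318), and the pen top at (571,279). The board corners, handle, band and needle are readable too.

```bash
python3 - <<'E'
from h import *
ci=viewer.camera_info("top")
def S(x,y,z): return p2w(ci,(x-325+.5)/4-.5+340,(y+.5)/4-.5+105,z)
def D(x,y,z): return p2w(ci,(x+.5)/5-.5+215,(y+.5)/5-.5+100,z)
P={k:S(*v) for k,v in dict(knob=(556,536,104),red=(559,387,56),yel=(443,318,56),pen=(571,279,195),penhead=(562,290,154),c1=(388,268,56),c2=(582,235,56),c3=(630,428,56),c4=(428,465,56),bp1=(353,142,10),bp2=(611,94,10),bp3=(692,437,10),bp4=(427,488,10)).items()}
P.update({k:D(*v) for k,v in dict(handle=(86,493,102),band=(214,265,42),needle=(222,196,42),ndl2=(180,190,42),brL=(57,393,60),brR=(196,416,60),ebL=(137,60,46),ebR=(276,80,46),rL1=(135,95,42),rL2=(85,345,42)).items()})
for k,v in P.items(): print(k,v.round(1))
c=[P['c%d'%i][:2] for i in(1,2,3,4)]
for i in range(4):
    d=c[(i+1)%4]-c[i]; print(np.linalg.norm(d).round(1),np.arctan2(d[1],d[0]).round(3))
b=[P['bp%d'%i][:2] for i in(1,2,3,4)]
for i in range(4):
    d=b[(i+1)%4]-b[i]; print(np.linalg.norm(d).round(1),np.arctan2(d[1],d[0]).round(3))
print('board c',np.mean(c,0),'base c',np.mean(b,0))
for a,bb in(("rL2","rL1"),("brL","brR"),("ebL","ebR"),("brL","ebL")):
    d=P[bb]-P[a]; print(a,bb,np.linalg.norm(d),np.arctan2(d[1],d[0]))
E
```

```text
knob [ 477.8 -204.1  104. ]
red [ 587.1 -218.9   56. ]
yel [ 638.3 -138.3   56. ]
pen [ 632.7 -205.9  195. ]
penhead [ 635. -207.  154.]
c1 [ 675.6 -100.    56. ]
c2 [ 698.  -240.5   56. ]
c3 [ 557.  -267.7   56. ]
c4 [ 532.8 -124.3   56. ]
bp1 [785.3 -79.3  10. ]
bp2 [ 820.4 -276.5   10. ]
bp3 [ 556.3 -322.5   10. ]
bp4 [ 521.7 -127.2   10. ]
handle [594.8 242.6 102. ]
band [740.6 184.7  42. ]
needle [782.8 180.7  42. ]
ndl2 [786.8 205.5  42. ]
brL [660.8 270.2  60. ]
brR [646.2 190.6  60. ]
ebL [866.7 231.9  46. ]
ebR [852.9 149.   46. ]
rL1 [846.3 233.4  42. ]
rL2 [693.4 259.1  42. ]
142.3 -1.413
143.6 -2.951
145.4 1.738
144.8 0.169
200.3 -1.394
268.1 -2.969
198.3 1.746
267.9 0.18
board c [ 615.84833884 -183.09066672] base c [ 670.93146042 -201.37301926]
rL2 rL1 155.008809662419 -0.16661700394268933
brL brR 80.92356177387033 -1.7524288867050137
ebL ebR 83.99461113749165 -1.7355599443885081
brL ebL 209.87926130547774 -0.18416559263622978
```

Measurements agree with the given sizes: board 140, base 200×270, handle-to-needle 195. The stand's yaw is about 0.175, the draw unit's about -0.17, and the draw needed is about 42 mm. Next I move over the stand for a close wrist view.

```bash
R="" ; python3 -m creep '0.0216 -0.0349 0.001 0 0 0.0265 100;0.0216 -0.0349 0.001 0 0 0.0265 100;0.0216 -0.0349 0.001 0 0 0.0265 100;0.0216 -0.0349 0.001 0 0 0.0265 100;0.0216 -0.0349 0.001 0 0 0.0265 100;0.0216 -0.0349 0.001 0 0 0.0265 100;0.0216 -0.0349 0.001 0 0 0.0265 100;0.0216 -0.0349 0.001 0 0 0.0265 100'
python3 -m creep '0.0216 -0.0349 0.001 0 0 0.0265 100;0.0216 -0.0349 0.001 0 0 0.0265 100;0.0216 -0.0349 0.001 0 0 0.0265 100;0.0216 -0.0349 0.001 0 0 0.0265 100;0.0216 -0.0349 0.001 0 0 0.0265 100;0.0216 -0.0349 0.001 0 0 0.0265 100;0.0216 -0.0349 0.001 0 0 0.0265 100;0.0216 -0.0349 0.001 0 0 0.0265 100'
python3 -m creep '0.0216 -0.0349 0.001 0 0 0.0265 100;0.0216 -0.0349 0.001 0 0 0.0265 100;0.0216 -0.0349 0.001 0 0 0.0265 100;0.0216 -0.0349 0.001 0 0 0.0265 100;0 0 0 0 0 0 100;0 0 0 0 0 0 100;0 0 0 0 0 0 100;0 0 0 0 0 0 100'
python3 - <<'E'
from h import *
w=viewer.camera_info("wrist"); im=viewer.capture("wrist"); cv2.imwrite("pics/w1.png",im[:,:,::-1])
import pickle; pickle.dump(w,open("w1.pkl","wb"))
E
```

```text
time: 0.77
tool_pos: [355.5, 211.3, 300.2]
tcp_rot: [3.142, -0.0, 3.0]
contact_force: [1.0, 1.0, -1.0]
grip_width: 91.6
finger_force: 0.0
time: 1.43
tool_pos: [528.5, -68.1, 308.0]
tcp_rot: [3.141, -0.001, -3.072]
contact_force: [1.1, 0.5, 0.0]
grip_width: 91.7
finger_force: 0.0
time: 2.1
tool_pos: [614.0, -204.6, 312.3]
tcp_rot: [3.141, -0.0, -2.966]
contact_force: [-0.4, -0.3, -0.3]
grip_width: 91.7
finger_force: 0.0
```

View pics/w1.png

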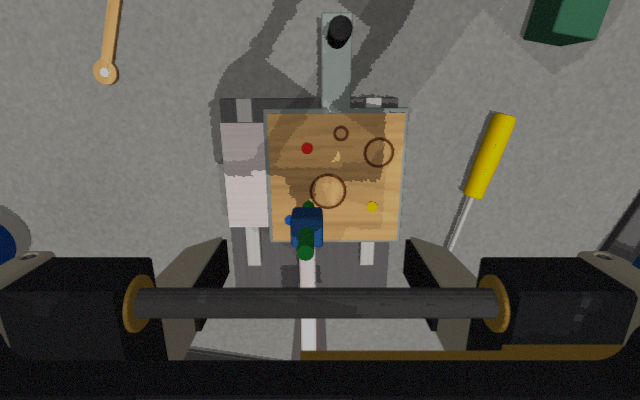

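The wrist view shows the red dot at (307,148), yellow at (372,207), pen tip at ~(308,205) and pen top at (305,251). The knob top is at ~(340,27), and the board corners are at (265,112), (407,110), (399,241) and (271,240).

```bash
python3 - <<'E'
from h import *
import pickle; w=pickle.load(open("w1.pkl","rb")); print(w['origin'],w['rotation'])
im=cv2.imread("pics/w1.png"); h=cv2.cvtColor(im,cv2.COLOR_BGR2HSV)
def cen(m,x0,x1,y0,y1):
    s=np.zeros(m.shape,bool); s[y0:y1,x0:x1]=m[y0:y1,x0:x1]; y,x=np.where(s); return x.mean(),y.mean(),len(x)
red=((h[...,0]<6)|(h[...,0]>174))&(h[...,1]>180); yel=(h[...,0]>23)&(h[...,0]<35)&(h[...,1]>170)&(h[...,2]>120); 
r=cen(red,295,320,135,160); y=cen(yel,360,385,195,220); print(r,y)
R_=p2w(w,*r[:2],56);Y=p2w(w,*y[:2],56); T=p2w(w,308,205,78); P=p2w(w,305,251,195); K=p2w(w,340,27,104)
print("red",R_,"yel",Y,"tip",T,"pentop",P,"knob",K)
c=np.mean([p2w(w,*q,56) for q in((265,112),(407,110),(399,241),(271,240))],0); print("board",c,"knob from board",c[:2]-140*np.array([np.cos(.175),np.sin(.175)]))
cv2.imwrite("pics/crop2.png",np.hstack([cv2.resize(im[180:270,260:350],None,fx=4.4,fy=4.4),cv2.resize(im[5:95,295:385],None,fx=4.4,fy=4.4)]))
E
```

```text
[ 533.64016291 -219.22540055  404.57428393] [-3.04869984e-01 -8.20767206e-06  1.74656765e+00]
(np.float64(306.4731182795699), np.float64(147.88172043010752), 93) (np.float64(371.3837209302326), np.float64(206.58139534883722), 86)
red [ 589.91120311 -219.04520769   56.        ] yel [ 641.11952787 -138.08648559   56.        ] tip [ 644.04771467 -207.71368381   78.        ] pentop [ 637.85201071 -208.24950962  195.        ] knob [ 480.76192874 -208.684502    104.        ]
board [ 618.03723275 -182.80850953   56.        ] knob from board [ 480.1755173 -207.1836488]
```

View pics/crop2.png

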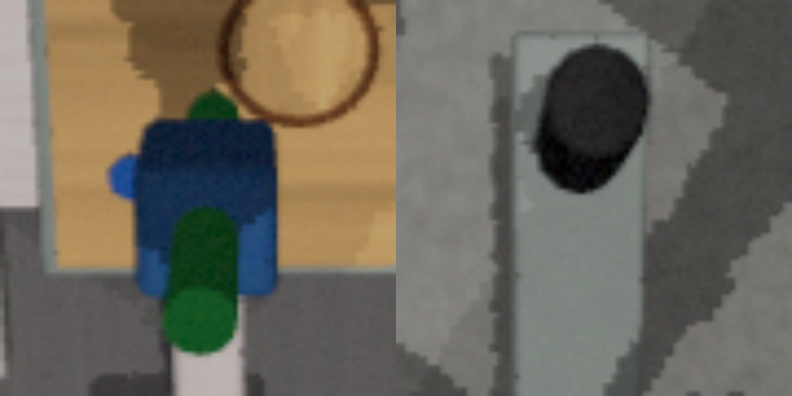

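The pen tip sits at about (639,-208), the knob at (480.5,-207.5), and the dot spacing agrees in both cameras. I go to the knob, descend and grip.

```bash
python3 -m creep '-0.0334 -0.0007 0 0 0 0 100;-0.0334 -0.0007 0 0 0 0 100;-0.0334 -0.0007 0 0 0 0 100;-0.0334 -0.0007 0 0 0 0 100;0 0 -0.03 0 0 0 100;0 0 -0.03 0 0 0 100;0 0 -0.03 0 0 0 100;0 0 -0.03 0 0 0 100'
python3 -m creep '0 0 -0.03 0 0 0 100;0 0 -0.027 0 0 0 100;0 0 0 0 0 0 100;0 0 0 0 0 0 50;0 0 0 0 0 0 10;0 0 0 0 0 0 0;0 0 0 0 0 0 0;0 0 0 0 0 0 0'
python3 -m creep '0 0 0 0 0 0 0;0 0 0 0 0 0 0;0 0 0 0 0 0 0;0 0 0 0 0 0 0'
```

```text
time: 2.82
tool_pos: [480.4, -207.4, 192.4]
tcp_rot: [-3.14, 0.002, -2.965]
contact_force: [1.0, -0.2, -0.1]
grip_width: 92.1
finger_force: 0.0
time: 3.48
tool_pos: [481.3, -208.7, 136.6]
tcp_rot: [-3.14, 0.002, -2.966]
contact_force: [0.6, 0.4, -0.4]
grip_width: 63.1
finger_force: 0.0
time: 3.82
tool_pos: [480.8, -208.5, 135.3]
tcp_rot: [3.142, 0.0, -2.966]
contact_force: [0.6, -0.4, 0.8]
grip_width: 36.3
finger_force: 0.0
```

```bash
python3 -m creep '0 0 0 0 0 0 0;0 0 0 0 0 0 0;0 0 0 0 0 0 0;0 0 0 0 0 0 0;0 0 0 0 0 0 0;0 0 0 0 0 0 0'
```

```text
time: 4.32
tool_pos: [480.7, -208.5, 135.2]
tcp_rot: [3.141, -0.0, -2.966]
contact_force: [0.3, 0.3, 0.0]
grip_width: 19.3
finger_force: 30.0
```

```bash
python3 -m creep '-0.0005 -0.0115 0 0 0 0 0;-0.0005 -0.0115 0 0 0 0 0;-0.0005 -0.0115 0 0 0 0 0;-0.0005 -0.0115 0 0 0 0 0;-0.0005 -0.0115 0 0 0 0 0;-0.0005 -0.0115 0 0 0 0 0;0 0 0 0 0 0 0;0 0 0 0 0 0 0'
python3 -m creep '0 0 0 0 0 0 0;0 0 0 0 0 0 0;0 0 0 0 0 0 0'
python3 - <<'E'
from h import *
ims={}
for n in("top","scene","wrist"):
    im=viewer.capture(n)[:,:,::-1]; cv2.imwrite(f"pics/{n}_y.png",im); ims[n]=im
ci=viewer.camera_info("scene"); u,v=map(int,w2p(ci,[639,-208,78])); print(u,v)
b=cv2.resize(ims["scene"][v-50:v+50,u-65:u+65],None,fx=6,fy=6,interpolation=cv2.INTER_CUBIC)[:600,:780]
ct=viewer.camera_info("top"); u2,v2=map(int,w2p(ct,[639,-208,78])); print(u2,v2)
cv2.imwrite("pics/crop3.png",np.hstack([cv2.resize(ims["scene"][v-35:v+40,u-33:u+33],None,fx=6,fy=8,interpolation=cv2.INTER_CUBIC)[:600],cv2.resize(ims["top"][v2-35:v2+40,u2-25:u2+25],None,fx=8,fy=8,interpolation=cv2.INTER_CUBIC)]))
E
```

```text
time: 4.98
tool_pos: [477.3, -279.0, 135.2]
tcp_rot: [-3.141, -0.0, -2.968]
contact_force: [-1.5, -1.5, 0.2]
grip_width: 19.4
finger_force: 30.0
time: 5.23
tool_pos: [477.6, -277.2, 135.2]
tcp_rot: [3.141, -0.0, -2.966]
contact_force: [-0.5, -1.4, -1.7]
grip_width: 19.4
finger_force: 30.0
277 232
394 181
```

View pics/crop3.png

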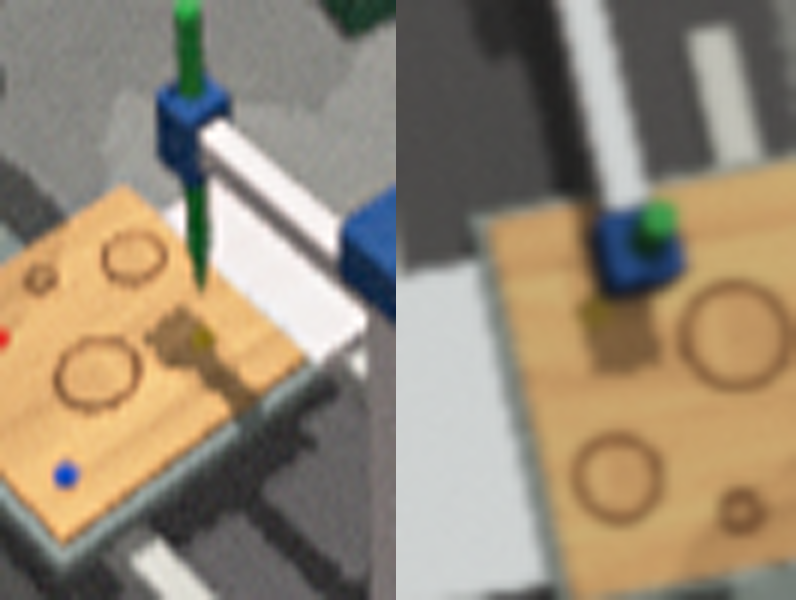

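Scene crop: the tip is at (200,292), with the yellow dot just below it at (202,338). Top crop: yellow is partly visible at (594,312) and the pen top is at (659,213).

```bash
python3 - <<'E'
from h import *
s=viewer.camera_info("scene"); t=viewer.camera_info("top")
T=p2w(s,277-33+200.5/6-.5,232-35+292.5/8-.5,78); Y=p2w(s,277-33+202.5/6-.5,232-35+338.5/8-.5,56)
print("scene tip",T,"yel",Y,Y-T)
Pt=p2w(t,394-25+263.5/8-.5,181-35+213.5/8-.5,195);Yt=p2w(t,394-25+198.5/8-.5,181-35+312.5/8-.5,56)
print("top pen",Pt,"yel",Yt,Yt-Pt)
im=cv2.imread("pics/scene_y.png")
for c in (im,): cv2.imwrite("pics/crop4.png",cv2.resize(c[205:260,245:310],None,fx=10,fy=10,interpolation=cv2.INTER_NEAREST))
im=cv2.imread("pics/top_y.png").astype(int); print((im[182:190,388:400,2]*0+im[182:190,388:400,0]))
E
```

```text
scene tip [ 638.82000697 -209.26519427   78.        ] yel [ 636.71290191 -208.34169456   56.        ] [ -2.10710506   0.9234997  -22.        ]
top pen [ 638.3410563  -206.91724789  195.        ] yel [ 636.00205818 -207.32107939   56.        ] [  -2.33899812   -0.4038315  -139.        ]
[[113 112 105  97  86  63  40  37  45  48  45  42]
 [110 111 105  92  72  49  37  36  40  43  43  47]
 [106 107 103  79  54  38  37  40  46  50  53  52]
 [105 105  99  79  51  39  37  43  50  53  53  56]
 [107 104 103  89  63  45  45  50  54  56  57  59]
 [107 107 104  98  77  56  55  59  60  59  61  60]
 [108 108 105 102  83  66  61  62  61  60  60  61]
 [108 109 107 105  91  73  64  61  62  60  58  61]]
```

View pics/crop4.png

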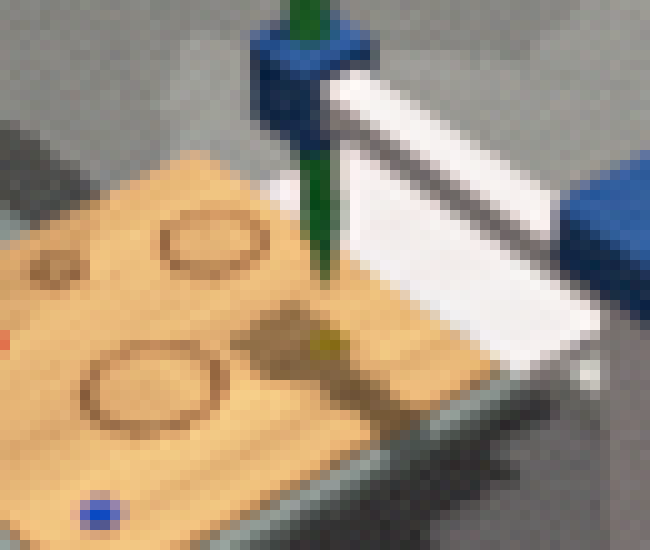

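The scene and top views both put the yellow dot about 2 mm short of the tip in x. I correct by +2 mm, dwell, then shift by the dot spacing (51.2, 80.9).

```bash
python3 -m creep '0.002 0 0 0 0 0 0;0 0 0 0 0 0 0;0 0 0 0 0 0 0;0 0 0 0 0 0 0;0 0 0 0 0 0 0;0 0 0 0 0 0 0;0 0 0 0 0 0 0;0 0 0 0 0 0 0'
python3 -m creep '0 0 0 0 0 0 0;0 0 0 0 0 0 0;0 0 0 0 0 0 0;0 0 0 0 0 0 0;0 0 0 0 0 0 0;0 0 0 0 0 0 0'
python3 -m creep '0.0064 0.0101 0 0 0 0 0;0.0064 0.0101 0 0 0 0 0;0.0064 0.0101 0 0 0 0 0;0.0064 0.0101 0 0 0 0 0;0.0064 0.0101 0 0 0 0 0;0.0064 0.0101 0 0 0 0 0;0.0064 0.0101 0 0 0 0 0;0.0064 0.0101 0 0 0 0 0'
python3 -m creep '0 0 0 0 0 0 0;0 0 0 0 0 0 0;0 0 0 0 0 0 0;0 0 0 0 0 0 0;0 0 0 0 0 0 0;0 0 0 0 0 0 0'
python3 - <<'E'
from h import *
a=viewer.capture("scene")[:,:,::-1]; b=viewer.capture("top")[:,:,::-1]; cv2.imwrite("pics/scene_r.png",a);cv2.imwrite("pics/top_r.png",b)
cv2.imwrite("pics/crop5.png",np.hstack([cv2.resize(a[205:260,250:300],None,fx=8,fy=10,interpolation=cv2.INTER_NEAREST)[:550],cv2.resize(b[160:215,375:415],None,fx=10,fy=10,interpolation=cv2.INTER_NEAREST)]))
for n,im in(("scene",a),("top",b)):
    h=cv2.cvtColor(np.ascontiguousarray(im),cv2.COLOR_BGR2HSV); ci=viewer.camera_info(n)
    u,v=map(int,w2p(ci,[639,-208,56])); m=((h[...,0]<8)|(h[...,0]>172))&(h[...,1]>150)
    y,x=np.where(m[v-12:v+13,u-12:u+13]); 
    if len(x): print(n,len(x),p2w(ci,x.mean()+u-12,y.mean()+v-12,56))
E
```

```text
time: 6.05
tool_pos: [479.9, -277.4, 135.2]
tcp_rot: [3.141, 0.0, -2.966]
contact_force: [0.9, 2.0, -2.0]
grip_width: 19.7
finger_force: 30.0
time: 6.55
tool_pos: [479.8, -277.5, 135.2]
tcp_rot: [3.141, 0.0, -2.966]
contact_force: [1.1, 1.7, -3.2]
grip_width: 19.2
finger_force: 30.0
time: 7.22
tool_pos: [531.6, -195.4, 135.3]
tcp_rot: [3.142, -0.0, -2.966]
contact_force: [-2.2, -2.9, -3.0]
grip_width: 19.3
finger_force: 30.0
time: 7.72
tool_pos: [530.8, -197.0, 135.2]
tcp_rot: [3.141, 0.0, -2.967]
contact_force: [2.9, 2.8, -3.1]
grip_width: 19.7
finger_force: 30.0
scene 7 [ 639.21498059 -209.58076451   56.        ]
```

View pics/crop5.png

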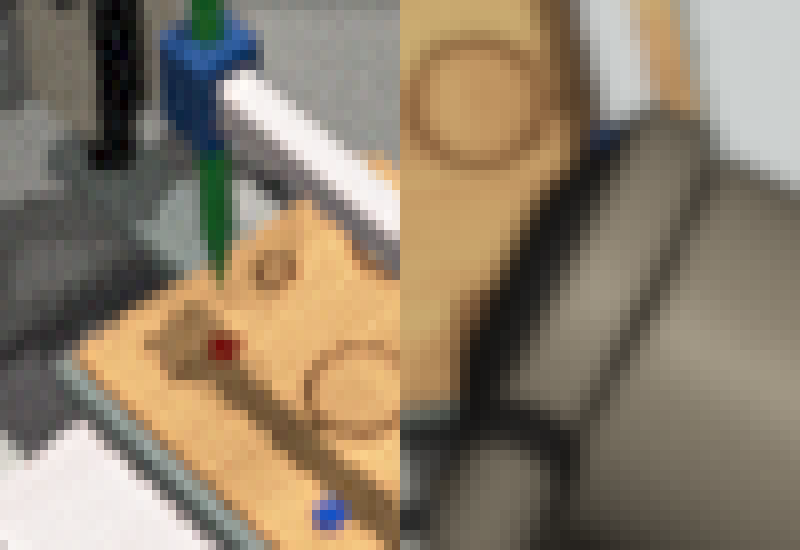

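Red is at (639.2,-209.6) against the tip at (638.8,-209.3), so it is set. I release, rise, and go over the draw unit with a turn.

```bash
python3 -m creep '0 0 0 0 0 0 0;0 0 0 0 0 0 0;0 0 0 0 0 0 30;0 0 0 0 0 0 60;0 0 0 0 0 0 60;0 0 0 0 0 0 60;0 0 0 0 0 0 60;0 0 0 0 0 0 60'
python3 -m creep '0 0 0.02 0 0 0 60;0 0 0.035 0 0 0 60;0 0 0.035 0 0 0 60;0 0 0.035 0 0 0 60;0 0 0.035 0 0 0 60;0 0 0.025 0 0 0 60;0.0108 0.0373 0 0 0 0.102 60;0.0108 0.0373 0 0 0 0.102 60'
python3 -m creep '0.0108 0.0373 0 0 0 0.102 60;0.0108 0.0373 0 0 0 0.102 60;0.0108 0.0373 0 0 0 0.102 60;0.0108 0.0373 0 0 0 0.102 60;0.0108 0.0373 0 0 0 0.102 60;0.0108 0.0373 0 0 0 0.102 60;0.0108 0.0373 0 0 0 0.102 60;0.0108 0.0373 0 0 0 0.102 60'
python3 -m creep '0.0108 0.0373 0 0 0 0.102 60;0.0108 0.0373 0 0 0 0.102 60;0 0 0 0 0 0 60;0 0 0 0 0 0 60;0 0 0 0 0 0 60;0 0 0 0 0 0 60'
python3 - <<'E'
from h import *
import pickle
w=viewer.camera_info("wrist"); im=viewer.capture("wrist"); cv2.imwrite("pics/w2.png",im[:,:,::-1]); pickle.dump(w,open("w2.pkl","wb"))
im=viewer.capture("scene"); cv2.imwrite("pics/scene_r2.png",im[:,:,::-1])
ci=viewer.camera_info("scene");h=cv2.cvtColor(im,cv2.COLOR_RGB2HSV)
u,v=map(int,w2p(ci,[639,-208,56])); m=((h[...,0]<8)|(h[...,0]>172))&(h[...,1]>150)
y,x=np.where(m[v-12:v+13,u-12:u+13]); print(len(x),p2w(ci,x.mean()+u-12,y.mean()+v-12,56))
E
```

```text
time: 8.48
tool_pos: [531.0, -196.7, 135.3]
tcp_rot: [-3.142, 0.0, -2.966]
contact_force: [0.7, -0.0, 1.0]
grip_width: 53.5
finger_force: 0.0
time: 9.15
tool_pos: [553.0, -123.0, 322.5]
tcp_rot: [-3.138, 0.003, -2.762]
contact_force: [0.2, 0.4, 0.4]
grip_width: 55.0
finger_force: 0.0
time: 9.82
tool_pos: [639.1, 178.3, 320.3]
tcp_rot: [-3.142, -0.0, -1.941]
contact_force: [-0.0, -0.4, 0.9]
grip_width: 55.2
finger_force: 0.0
time: 10.32
tool_pos: [660.6, 249.8, 320.4]
tcp_rot: [3.142, -0.0, -1.744]
contact_force: [1.0, -0.5, -0.5]
grip_width: 54.8
finger_force: 0.0
7 [ 639.21498059 -209.58076451   56.        ]
```

View pics/w2.png

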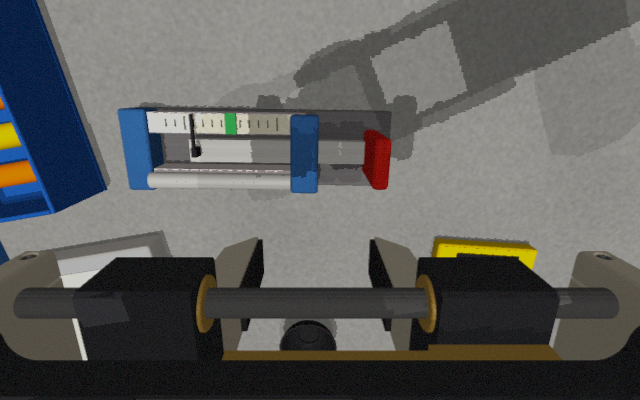

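The wrist view shows the band at ~(231,123), the needle at ~(193,122), and the red paddle at x 365–390, y 130–188.

```bash
python3 - <<'E'
from h import *
import pickle; w=pickle.load(open("w2.pkl","rb"))
im=cv2.imread("pics/w2.png"); h=cv2.cvtColor(im,cv2.COLOR_BGR2HSV)
g=(h[...,0]>50)&(h[...,0]<80)&(h[...,1]>150); g[:100]=0;g[150:]=0
y,x=np.where(g); print("band px",x.min(),x.max(),y.min(),y.max(),len(x))
B=p2w(w,x.mean(),y.mean(),42)
print("row",im[118,185:203].mean(-1).round(),im[126,185:203].mean(-1).round())
ax=np.array([np.cos(-.172),np.sin(-.172)])
for z in(42,46):
  N=p2w(w,193,122,z); print("B",B,"N",N,"draw",(N-B)[:2]@ax)
print([tuple(p) for p in im[160,360:394]])
for q in [(383,160),(380,160)]: print(p2w(w,*q,102))
print("rails",[p2w(w,*q,60)[:2] for q in((292,114),(318,115),(318,192),(292,190))])
E
```

```text
band px 193 235 113 149 206
row [195. 205. 204. 163.  81.  41.  34.  61. 124. 145. 193. 205. 204. 203.
 203. 201. 197. 198.] [122. 190. 202. 204. 162.  79.  34.  31.  15. 100. 150. 158. 191. 195.
 196. 198. 199. 139.]
B [743.92190004 184.78396767  42.        ] N [782.69832488 176.31983131  42.        ] draw 39.652920484594645
B [743.92190004 184.78396767  42.        ] N [781.22815384 176.24231849  46.        ] draw 38.21770921821011
[(np.uint8(117), np.uint8(122), np.uint8(123)), (np.uint8(116), np.uint8(118), np.uint8(123)), (np.uint8(112), np.uint8(116), np.uint8(117)), (np.uint8(94), np.uint8(99), np.uint8(111)), (np.uint8(48), np.uint8(50), np.uint8(91)), (np.uint8(0), np.uint8(0), np.uint8(77)), (np.uint8(9), np.uint8(17), np.uint8(82)), (np.uint8(1), np.uint8(10), np.uint8(83)), (np.uint8(11), np.uint8(15), np.uint8(83)), (np.uint8(0), np.uint8(0), np.uint8(81)), (np.uint8(13), np.uint8(9), np.uint8(83)), (np.uint8(7), np.uint8(10), np.uint8(84)), (np.uint8(0), np.uint8(6), np.uint8(80)), (np.uint8(12), np.uint8(15), np.uint8(88)), (np.uint8(13), np.uint8(18), np.uint8(105)), (
[... 387 characters left out ...]
int8(127)), (np.uint8(3), np.uint8(14), np.uint8(126)), (np.uint8(6), np.uint8(12), np.uint8(128)), (np.uint8(5), np.uint8(12), np.uint8(128)), (np.uint8(0), np.uint8(8), np.uint8(123)), (np.uint8(24), np.uint8(28), np.uint8(124)), (np.uint8(2), np.uint8(22), np.uint8(112)), (np.uint8(123), np.uint8(127), np.uint8(137)), (np.uint8(140), np.uint8(144), np.uint8(146)), (np.uint8(138), np.uint8(141), np.uint8(143)), (np.uint8(137), np.uint8(141), np.uint8(143))]
[594.94767333 239.60717124 102.        ]
[597.7177587  239.12174275 102.        ]
rails [array([674.16986798, 185.71133537]), array([648.16899271, 191.27879349]), array([662.18742099, 272.18025939]), array([689.81585074, 265.02405126])]
```

The handle is at (596,241), confirmed by the bridge position, and the draw needed is about 42 mm. I descend and grip across the thickness.

```bash
python3 -m creep '-0.0323 -0.0045 0 0 0 0 60;-0.0323 -0.0045 0 0 0 0 60;0 0 -0.0322 0 0 0 60;0 0 -0.0322 0 0 0 60;0 0 -0.0322 0 0 0 60;0 0 -0.0322 0 0 0 60;0 0 -0.0322 0 0 0 60;0 0 -0.0322 0 0 0 60'
python3 -m creep '0 0 0 0 0 0 60;0 0 0 0 0 0 60;0 0 0 0 0 0 30;0 0 0 0 0 0 0;0 0 0 0 0 0 0;0 0 0 0 0 0 0;0 0 0 0 0 0 0;0 0 0 0 0 0 0'
python3 -m creep '0 0 0 0 0 0 0;0 0 0 0 0 0 0;0 0 0 0 0 0 0;0 0 0 0 0 0 0;0 0 0 0 0 0 0;0 0 0 0 0 0 0'
```

```text
time: 11.08
tool_pos: [596.1, 240.8, 126.6]
tcp_rot: [-3.14, 0.001, -1.744]
contact_force: [0.5, 0.1, 0.9]
grip_width: 55.1
finger_force: 0.0
time: 11.75
tool_pos: [596.1, 242.0, 127.7]
tcp_rot: [-3.141, 0.0, -1.742]
contact_force: [-0.9, 0.0, 0.2]
grip_width: 19.8
finger_force: 0.0
time: 12.25
tool_pos: [596.0, 242.0, 127.5]
tcp_rot: [-3.142, 0.0, -1.743]
contact_force: [-1.8, -0.6, 5.1]
grip_width: 16.0
finger_force: 30.0
```

```bash
python3 -m creep '-0.0052 0.0009 0 0 0 0 0;-0.0052 0.0009 0 0 0 0 0;-0.0052 0.0009 0 0 0 0 0;-0.0052 0.0009 0 0 0 0 0;-0.0052 0.0009 0 0 0 0 0;-0.0052 0.0009 0 0 0 0 0;-0.0052 0.0009 0 0 0 0 0;-0.0052 0.0009 0 0 0 0 0'
python3 -m creep '0 0 0 0 0 0 0;0 0 0 0 0 0 0;0 0 0 0 0 0 0;0 0 0 0 0 0 0;0 0 0 0 0 0 0;0 0 0 0 0 0 0'
python3 - <<'E'
from h import *
a=viewer.capture("scene")[:,:,::-1]; b=viewer.capture("top")[:,:,::-1]
c=viewer.camera_info("scene");u,v=map(int,w2p(c,[743,184,42]));t=viewer.camera_info("top");p,q=map(int,w2p(t,[743,184,42]));print(u,v,p,q)
c2=lambda m,u,v:cv2.resize(m[v-25:v+25,u-18:u+18],None,fx=11,fy=11,interpolation=cv2.INTER_NEAREST)
cv2.imwrite("pics/crop6.png",np.hstack([c2(a,u,v),c2(b,p,q)]))
h=cv2.cvtColor(np.ascontiguousarray(a),cv2.COLOR_BGR2HSV)
u,v=map(int,w2p(c,[639,-208,56])); m=((h[...,0]<8)|(h[...,0]>172))&(h[...,1]>150)
y,x=np.where(m[v-12:v+13,u-12:u+13]); print(len(x),p2w(c,x.mean()+u-12,y.mean()+v-12,56))
E
```

```text
time: 12.92
tool_pos: [556.5, 249.4, 127.5]
tcp_rot: [-3.136, 0.003, -1.743]
contact_force: [10.6, 1.4, -1.6]
grip_width: 15.9
finger_force: 30.0
time: 13.42
tool_pos: [556.5, 249.4, 127.5]
tcp_rot: [-3.136, 0.002, -1.743]
contact_force: [9.5, 1.7, -0.3]
grip_width: 16.3
finger_force: 30.0
406 217 257 151
5 [ 638.97139444 -209.72062159   56.        ]
```

View pics/crop6.png

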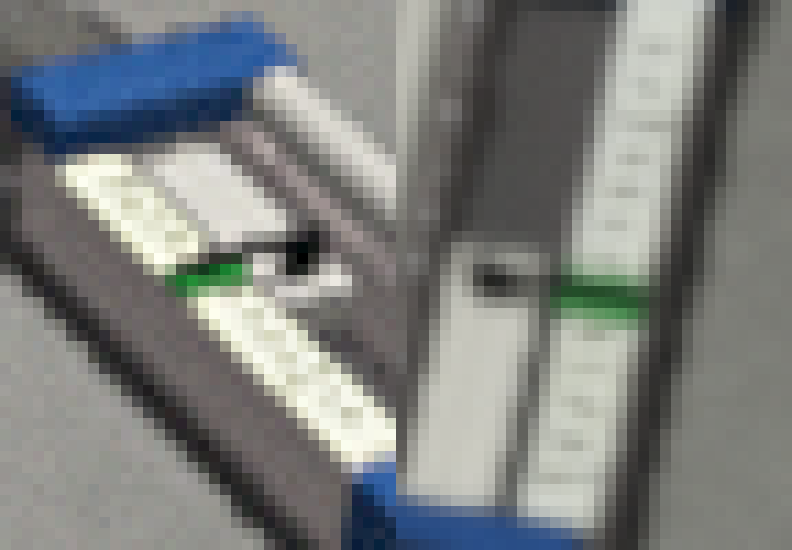

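The red dot hasn't moved, at (639.0,-209.7). The needle lies over the green band: top view ~(600,290) on a band centred at ~298. After allowing for the needle's raised height, both views put it within 2 mm of centre. The grip holds at 30 N.

```bash
python3 -c "
from plant import order; print(order.close_job())"
```

```text
the job is handed in; nothing more can be done
None
```

The job is handed in, but I got no verdict back: yellow dot dwelt under the pen, red dot set about 0.5 mm from the tip, handle drawn about 40 mm and still gripped at 30 N, needle in the green band by my estimate (within about 2 mm of its middle).

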